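# Roll a gas sample cylinder up onto the weighing cradle and weigh it

### The job

Without gripping or lifting it, push the steel sample cylinder slowly up the ramp of the low bench scale, keeping your fingers behind it so that it never runs back or ahead on the slope, until it drops into the cradle against the blue stop plate. Take your fingers off it, and only then press the green key fully down and let it up again. Leave everything else on the bench where it is.

Things in the scene. Friction and masses are not known exactly. Their poses are not given: they have to be found in the camera images.
- cylinder: polished steel gas sample cylinder (friction about 0.3), 50 mm diameter, 153 mm over its brass end fittings (straight part 80 mm, yellow band), 0.4 to 0.85 kg; lies across the ramp, rolls freely. Origin on its axis at mid length; own y runs along the axis (x, z turn as it rolls). It starts resting back against the foot lip, centre at x = -108, z = 37 mm in the scale's frame.
- scale: low bench scale, fixed, 164 mm wide. Origin on the bench, z up, x level and uphill, y to the left of uphill. Along x: foot lip -119 mm (bare bench before it), ramp crest 55 mm, face of the blue stop plate 95.6 mm (150 mm wide, top 77 mm above the bench), then white console to 202 mm, top 46 mm above the bench.
- ramp: aluminium deck of the scale, 10 degrees steep, 177 mm long. Origin: deck surface at its lower end, mid width, 10 mm above the bench; x uphill along the slope, z square to the deck. Blue lip 5 mm high at x = 0; blue side rails 12 mm high, inner faces at y = +-76 mm; the end fittings pass over them. Let go anywhere on the deck, the cylinder rolls back.
- crest (a point): top edge of the ramp at mid width, 41 mm above the bench; beyond it the cradle floor lies 4 mm lower and is level. Once its centre is past the crest the cylinder drops into the cradle by itself and is kept from rolling back.
- seat (a point): where the cylinder's centre lies when it rests in the cradle touching the stop plate: at x = 70.6 mm of the scale, 62 mm above the bench, 15.6 mm beyond the crest; play in the cradle is about 2 mm.
- weigh_key_top (a point): centre of the top face of the round green key, 26 mm diameter, on the console; it is pressed straight down
- weigh_key (a joint): key travel in m, 0 = up, 0.006 = fully down, which takes about 4 N; it springs back
- beaker: clear glass beaker, 60 mm across, 70 mm tall; origin under its centre; a bystander, to be left alone
- wrench: steel wrench 150 mm long, under 20 mm thick, lying flat; a bystander, to be left alone
- weight: brass calibration weight, 32 mm across, 42 mm tall; origin under its centre; a bystander, to be left alone
- amber_bottle: amber bottle, 66 mm across, 150 mm tall; origin under its centre; a bystander, to be left alone
- jar: glass jar with blue lid, 70 mm across, 85 mm tall; origin under its centre; a bystander, to be left alone
- spatula: steel lab spatula 180 mm long, lying flat; a bystander, to be left alone
There are look-alikes about, which are no part of the job. Of the things like the cylinder, leave any that is pink, red or turquoise; of the rest the smaller one is meant.

How it is judged:
By the outcome, as a careful person would: the job done as asked, in the order asked, and still so for the second after the job is handed in, with the robot touching nothing.
It also fails if it takes over 48 s, if anything falls off the work surface, if the arm or the gripper's body presses on something with over 40 N, if the wrist force passes 120 N, or if a joint passes its speed limit or range.

### The arm

A 6-joint arm with a two-finger parallel gripper is mounted at the origin on the work surface. World frame = base frame: x ahead of the robot, y to its left, z up, the work surface at z = 0. Lengths are in m, angles in rad, forces in N, time in s.
With the tool pointing down it reaches from about 0.375 to 0.925 m from the base axis. Payload 5.7 kg.
Tool frame: the origin (TCP) lies on the centre line of the jaws, within the pads' length; the fingertips stand 11 mm ahead of it and the grasp point (between the pads) lies 8 mm behind it; z points along the fingers, y is the line along which they close (so a half turn about z gives the same grasp; the last joint's range is limited). The gripper opens to 88 mm and grips with 3 to 60 N. Pads are 20 mm wide; open, the fingers measure 115 mm over their backs; the gripper's body (75 mm by 178 mm) begins 61 mm behind the grasp point.
Start: joints at [1.074, 0.359, 1.51, -0, 1.272, -0.115], TCP at [0.224, 0.557, 0.234] pointing down, gripper open.
Joint ranges: [-2.97, 2.97], [-1.01, 2.36], [0.21, 2.38], [-0.96, 4.11], [0.2, 2.71], [-2.98, 2.98]. Speed limits (rad/s): [2.39, 2.39, 3.14, 3.14, 3.14, 3.14].

### API

Orientations are given as a 3x3 rotation matrix whose columns are the frame's x, y, z axes.
In Python, from workcell import env gives the robot as it stands. The module is installed in compiled form; this text tells all that it offers.
- The arm moves only by the shell command python3 -m crank 'ROWS' [OPENING] [FORCE]. ROWS is JSON, a list of rows, each an object of numbers: "tx", "ty", "tz": the shift along the tool's x, y, z each as a share of 25 mm, from -1 to 1; "ax", "ay", "az": the turn, a rotation vector about the tool's x, y, z each as a share of 5 degrees, from -1 to 1. A call has 1 to 12 rows; each row shifts and turns the commanded pose from where the row before left it, along the tool's axes as they then stand; what a row does not reach is not made up. A row lasts 1/12 s, in which the tool goes at most 41.7 mm and 7.16 degrees, less where a joint would pass 70% of its speed; a pose out of reach is approached as far as the arm can. A call with a number of a shift or a turn outside -1 to 1 is refused whole. A call with a gripper value outside its range is refused whole. OPENING is the finger opening in mm, from 0 to 87.8, set as the call begins (- or left out, the last holds). The fingers move at their own pace and stop on an object; FORCE is the grip in N (left out, the last holds). Time passes only in rows, so rows that do not move let the fingers close. It gives the time, the measured TCP pose, the force, the opening and the grip force at its end, in the units of the state.
- env.read_state(): the state, without advancing time (a new reading comes with each control period).
- env.grab_frame(name): name is "scene" or "top"; returns a dict with "image" (384x512x3 uint8, red, green, blue), "intrinsics" (3x3 intrinsics, pixels), "k1" (the pictures are not rectified: a ray, as slopes to the right and down, at radius r is drawn at 1 + k1 r^2 times it, then the intrinsics apply), "camera_from_world" (4x4, takes a point from world to camera coordinates). Camera axes: x right, y up, looking along -z (the intrinsics and any distortion apply to the point x, -y, -z); pixel columns grow to the right and rows downward; lengths in m; the calibration is good to about 2 mm. A picture is of the moment at which its call begins. There is no depth.
- env.job_done(): hands the job in; it is judged then, once.
Trained networks look in the newest picture that a camera, given by its name, has taken for a name from the list of things; names that differ only in an ending like _2 or _b are one class to them, and where a whole thing is asked for, a point or a joint stands for the part that bears it (a point fixed in the world has none). Each returns a list of dicts, best first, with "conf" (0 to 1); they miss things now and then, are a little off and sometimes report something else, mostly with a low value. They report only what shows in the picture. A call takes as long as a camera call. They do not tell look-alikes from the thing itself.
- env.masks_of(camera, target): "region" (384x512 bool, what is visible of it) and "rect" ([centre column, centre row, width, height] in pixels, round what is visible of it).
The state is a dict: "time": time; "q": joint angles; "qvel": joint speeds; "effort": joint torques, N m; "ee_pos": TCP position; "tool_rot": TCP orientation; "ft_force": force on the tool from outside, world axes, zero at the start; "torque": the same for the moment, N m; "opening": opening from 0.0 (shut) to 1.0 (fully open); "gripper_force": force on a finger pad.
Only numpy, scipy, OpenCV 4.12 (cv2) and the standard library are available. Lean on these libraries where they do the work, as an engineer would, in place of code of your own. Each camera call takes 0.05 s, during which the arm holds its last target. There are 200 camera calls.

## Working session

There is one attempt and no reset: what is moved stays moved. The work goes in short steps, Python scripts to look and compute and a shell command to move; the robot and the scene stay as the last step left them, time stands still between calls to the robot, and variables do not carry over. Pictures are saved under pics/ and viewed, at most 10 in all, crops included, and the job is handed in when it is done.

```bash
mkdir -p pics
cat > h.py <<'E'
import numpy as np, cv2
from workcell import env
def proj(f,P):
    P=np.atleast_2d(P); T=f["camera_from_world"]; c=P@T[:3,:3].T+T[:3,3]
    s=np.c_[c[:,0]/-c[:,2],-c[:,1]/-c[:,2]]; s=s*(1+f["k1"]*(s**2).sum(1,keepdims=True))
    K=f["intrinsics"]; return np.c_[K[0,0]*s[:,0]+K[0,2],K[1,1]*s[:,1]+K[1,2]]
def back(f,uv,z):
    K=f["intrinsics"]; d=np.array([(uv[0]-K[0,2])/K[0,0],(uv[1]-K[1,2])/K[1,1]]); s=d.copy()
    for _ in range(20): s=d/(1+f["k1"]*(s@s))
    T=f["camera_from_world"]; R=T[:3,:3]; o=-R.T@T[:3,3]; r=R.T@np.array([s[0],-s[1],-1])
    return o+r*(z-o[2])/r[2]
def save(f,n,box=None,k=1):
    im=f["image"]
    if box: im=im[box[1]:box[3],box[0]:box[2]]
    cv2.imwrite("pics/"+n,cv2.resize(im[:,:,::-1],None,fx=k,fy=k,interpolation=cv2.INTER_CUBIC))
E
python3 - <<'E'
from h import *
fs={}
for c in("top","scene"):
    f=env.grab_frame(c); fs[c]=f; save(f,c+"0.png",k=1.5)
    for t in("cylinder","scale","weigh_key_top","beaker","wrench","weight","amber_bottle","jar","spatula","ramp"):
        for m in env.masks_of(c,t):
            if m["conf"]>.3: print(c,t,round(m["conf"],2),np.round(m["rect"]),np.round(back(f,m["rect"][:2],0.04),3))
E
```

```text
top cylinder 0.83 [323. 190.  18.  52.] [ 0.549 -0.205  0.04 ]
top cylinder 0.82 [200. 276.  19.  49.] [0.29  0.174 0.04 ]
top cylinder 0.62 [358. 134.  41.  30.] [ 0.734 -0.329  0.04 ]
top cylinder 0.61 [370. 279.  58.  54.] [ 0.276 -0.336  0.04 ]
top cylinder 0.57 [172. 208.  68.  28.] [0.498 0.266 0.04 ]
top cylinder 0.34 [274. 199.  98.  65.] [ 0.522 -0.052  0.04 ]
top scale 0.93 [274. 201. 100.  64.] [ 0.517 -0.05   0.04 ]
top beaker 0.81 [292. 147.  19.  30.] [ 0.69  -0.112  0.04 ]
top wrench 0.5 [277. 237.  43.  19.] [ 0.406 -0.059  0.04 ]
top weight 0.57 [261. 155.   9.   5.] [ 0.666 -0.013  0.04 ]
top amber_bottle 0.83 [405. 223.  36.  19.] [ 0.444 -0.458  0.04 ]
top jar 0.71 [400. 168.  31.  29.] [ 0.621 -0.457  0.04 ]
top jar 0.55 [325. 192.  23.  52.] [ 0.545 -0.21   0.04 ]
top spatula 0.79 [103. 202.  26.  54.] [0.517 0.484 0.04 ]
top ramp 0.95 [298. 192.  58.  55.] [ 0.543 -0.126  0.04 ]
scene cylinder 0.97 [342. 224.  75.  42.] [0.506 0.269 0.04 ]
scene cylinder 0.87 [120. 226.  53.  25.] [ 0.744 -0.328  0.04 ]
scene cylinder 0.64 [328. 169.  20.  36.] [0.307 0.18  0.04 ]
scene cylinder 0.63 [191. 128.  59.  22.] [ 0.286 -0.332  0.04 ]
scene cylinder 0.55 [187. 192.  26.  46.] [ 0.559 -0.206  0.04 ]
scene scale 0.59 [235. 207. 117.  66.] [ 0.562 -0.046  0.04 ]
scene beaker 0.89 [192. 236.  24.  28.] [ 0.698 -0.119  0.04 ]
scene wrench 0.6 [248. 174.  43.  15.] [ 0.422 -0.058  0.04 ]
scene weight 0.73 [234. 209. 112.  64.] [ 0.568 -0.044  0.04 ]
scene weight 0.63 [231. 246.  12.  14.] [ 0.69  -0.002  0.04 ]
scene amber_bottle 0.78 [135. 139.  28.  48.] [ 0.408 -0.489  0.04 ]
scene jar 0.79 [107. 187.  27.  33.] [ 0.63  -0.451  0.04 ]
scene spatula 0.71 [419. 261.  28.  57.] [0.552 0.492 0.04 ]
scene ramp 0.8 [212. 200.  69.  46.] [ 0.561 -0.121  0.04 ]
```

View pics/top0.png

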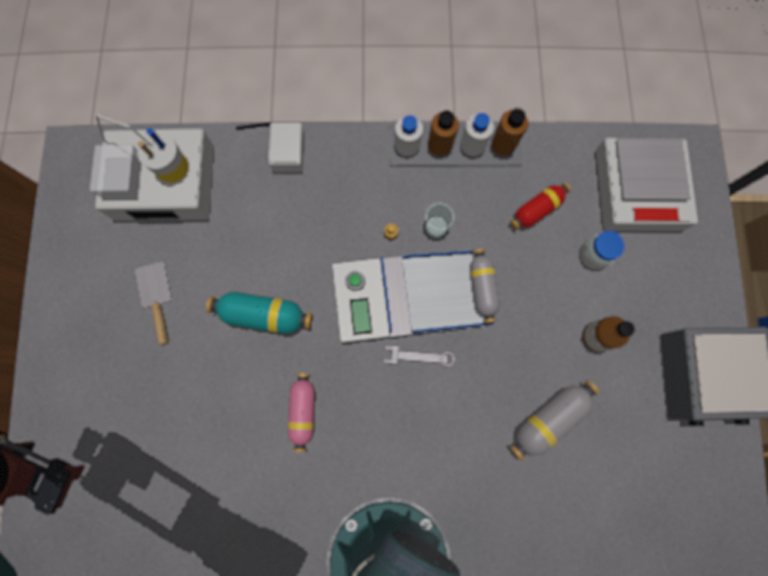

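View pics/scene0.png

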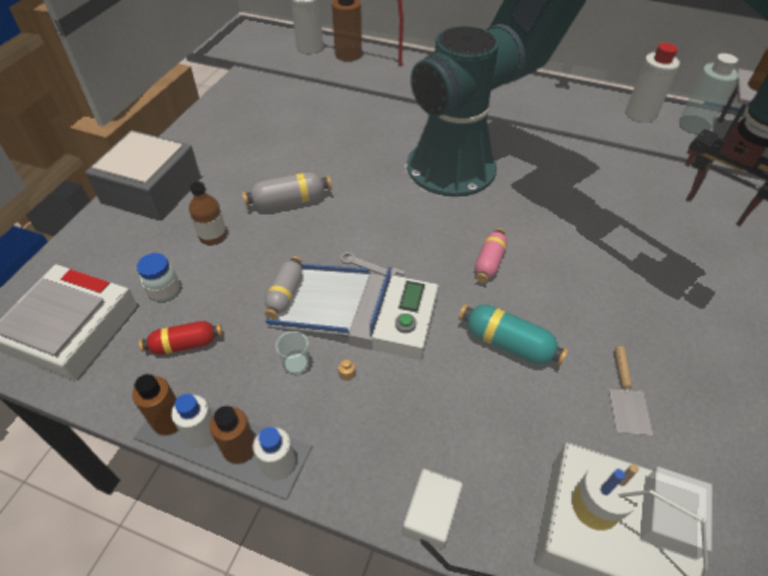

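The pictures show two steel-grey cylinders in the top view. One is at (323,190), lying across the low ramp; the other is at (370,279), larger and on the bare bench. The pink, red and turquoise ones are excluded. The smaller grey one on the ramp fits, so I'll confirm it in a crop.

Run:
```python
from h import *
f=env.grab_frame("top"); save(f,"topc.png",(212,155,342,240),6)
f=env.grab_frame("scene"); save(f,"scenec.png",(165,160,305,245),5.5)
```

```text
(no output)
```

View pics/topc.png

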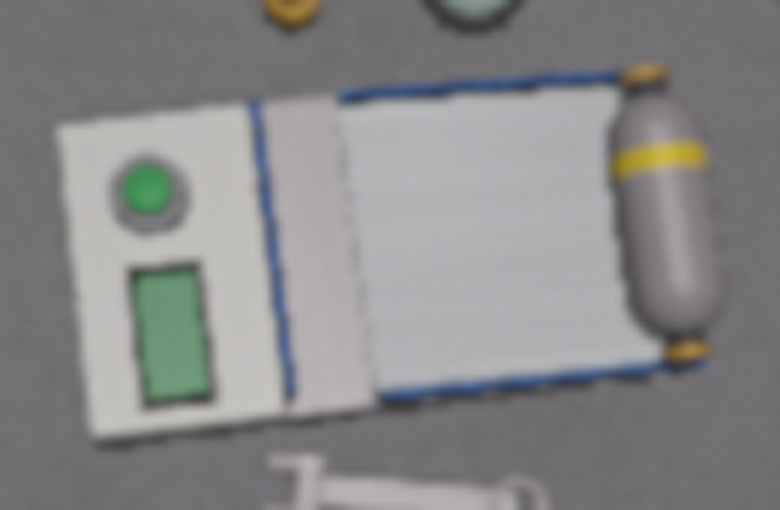

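View pics/scenec.png

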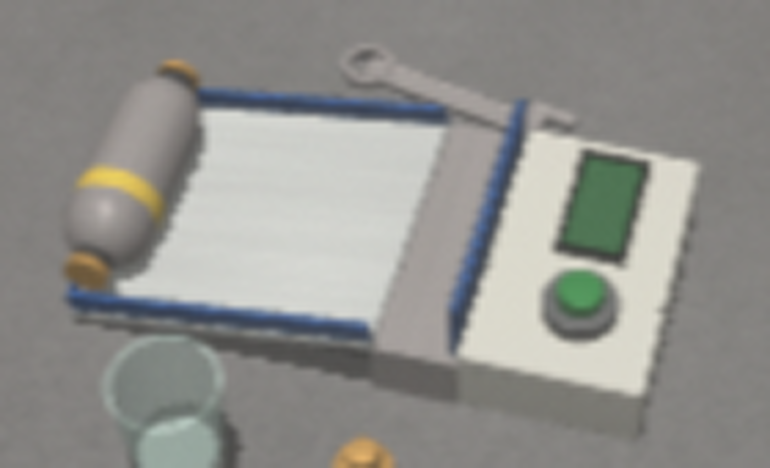

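The crops confirm it. The grey cylinder with the yellow band lies at the ramp foot, top crop (665,215), which is frame px (323,191). Uphill is image-left. The green key is at crop (148,190). Next I'll fit the scale pose.

```bash
cat > fit.py <<'E'
from h import *
from scipy.optimize import least_squares
T=lambda p:np.array(p)/6+[212,155]
S=lambda p:np.array(p)/5.5+[165,160]
ft=env.grab_frame("top"); fs=env.grab_frame("scene")
C=[(ft,T((58,127)),(202,-82,46)),(ft,T((92,440)),(202,82,46)),(ft,T((255,103)),(97,-75,77)),(ft,T((290,400)),(97,75,77)),
(fs,S((700,163)),(202,82,46)),(fs,S((645,395)),(202,-82,46)),(fs,S((522,100)),(97,75,77)),(fs,S((456,348)),(97,-75,77)),
(ft,T((340,97)),(55,-79,53)),(ft,T((380,398)),(55,79,53))]
Cy=[(ft,T((645,73)),(-108,-74,37)),(ft,T((690,350)),(-108,74,37)),(fs,S((180,68)),(-108,74,37)),(fs,S((85,270)),(-108,-74,37))]
K=[(ft,T((148,190))),(fs,S((580,290)))]
def W(p,P): c,s=np.cos(p[2]),np.sin(p[2]); P=np.array(P)/1000; return np.array([p[0]+c*P[0]-s*P[1],p[1]+s*P[0]+c*P[1],P[2]])
def res(p):
    r=[proj(f,W(p,P))[0]-uv for f,uv,P in C]
    r+=[proj(f,W(p,np.array(P)+[0,p[3]*1000,0]))[0]-uv for f,uv,P in Cy]
    r+=[proj(f,W(p,p[4:7]*1000))[0]-uv for f,uv in K]
    return np.concatenate(r)
s=least_squares(res,[.52,-.05,1.6,0,.15,-.03,.05],loss='soft_l1')
p=s.x; print(np.round(p,4)); print(np.round(s.fun.reshape(-1,2),1).tolist())
for n,P in dict(cyl=(-108,p[3]*1e3,37),crest=(55,0,41),seat=(70.6,0,62),key=p[4:7]*1e3).items(): print(n,np.round(W(p,P),4))
st=env.read_state(); print(st["tool_rot"].round(4).tolist(),st["ee_pos"],st["time"],st["ft_force"])
E
python3 fit.py
```

```text
[ 5.370e-01 -9.640e-02  1.683e+00 -8.000e-04  1.581e-01 -3.870e-02
  6.190e-02]
[[-0.4, -0.3], [-0.7, -0.2], [0.4, -0.4], [0.6, -1.0], [0.1, -1.2], [-0.5, -0.8], [-0.7, -1.2], [-1.3, -8.1], [-0.6, -0.2], [-0.7, -0.2], [-0.7, 0.5], [-0.9, 0.2], [-0.2, 1.4], [0.3, -0.1], [-0.2, 0.1], [-0.2, -0.0]]
cyl [ 0.5498 -0.2037  0.037 ]
crest [ 0.5308 -0.0418  0.041 ]
seat [ 0.5291 -0.0263  0.062 ]
key [0.5578 0.065  0.0619]
[[-0.928, 0.3726, -0.0001], [0.3726, 0.928, -0.0001], [0.0, -0.0001, -1.0]] [0.22352863 0.55676218 0.23362207] 1.3 [ 0.08801668 -0.32585879  0.45971745]
```

```bash
python3 -m crank '[{"az":1},{"az":1},{"az":1},{"az":1},{"az":1},{"az":1},{"az":1},{"az":1},{"az":1},{"az":1},{"az":1},{"az":1}]' 50
python3 - <<'E'
from workcell import env
import numpy as np
s=env.read_state(); R=s["tool_rot"]; print(s["q"].round(2), R.round(3).tolist())
u=np.array([np.cos(1.683),np.sin(1.683),0]); print("yaw err deg",np.degrees(np.cross(R[:,0],u)[2]))
E
```

```text
[ 1.07  0.36  1.51  0.    1.27 -0.12] [[-0.928, 0.373, -0.0], [0.373, 0.928, -0.0], [0.0, -0.0, -1.0]]
yaw err deg -50.44557097203237$[0]: bad value
```

```bash
python3 -m crank '[{"tx":0,"ty":0,"tz":0,"ax":0,"ay":0,"az":1},{"tx":0,"ty":0,"tz":0,"ax":0,"ay":0,"az":1},{"tx":0,"ty":0,"tz":0,"ax":0,"ay":0,"az":1},{"tx":0,"ty":0,"tz":0,"ax":0,"ay":0,"az":1},{"tx":0,"ty":0,"tz":0,"ax":0,"ay":0,"az":1},{"tx":0,"ty":0,"tz":0,"ax":0,"ay":0,"az":1},{"tx":0,"ty":0,"tz":0,"ax":0,"ay":0,"az":1},{"tx":0,"ty":0,"tz":0,"ax":0,"ay":0,"az":1},{"tx":0,"ty":0,"tz":0,"ax":0,"ay":0,"az":1},{"tx":0,"ty":0,"tz":0,"ax":0,"ay":0,"az":1},{"tx":0,"ty":0,"tz":0,"ax":0,"ay":0,"az":1},{"tx":0,"ty":0,"tz":0,"ax":0,"ay":0,"az":1}]' 50
cat > w.py <<'E'
from workcell import env
import numpy as np,sys
s=env.read_state(); R=s["tool_rot"]; a=1.683; p0=np.array([.537,-.0964])
d=a-np.arctan2(R[1,0],R[0,0]); c,k=np.cos(a),np.sin(a); v=s["ee_pos"][:2]-p0
print("t",round(s["time"],2),"tilt",R[2].round(4),"world turn needed deg",np.degrees(d).round(2),"TCP in scale mm",np.round(1e3*np.array([c*v[0]+k*v[1],-k*v[0]+c*v[1],s["ee_pos"][2]]),1))
print("q",s["q"].round(2),"F",s["ft_force"].round(2),"open",round(float(s["opening"]),3))
E
python3 w.py
```

```text
time: 2.3
ee_pos: [0.2236, 0.5568, 0.2336]
tool_rot: [[-0.137, 0.991, -0.0], [0.991, 0.137, -0.0], [-0.0, -0.0, -1.0]]
ft_force: [0.4, 0.2, 0.1]
opening: 0.57
gripper_force: 0.0
t 2.3 tilt [-1.e-04 -0.e+00 -1.e+00] world turn needed deg -1.45 TCP in scale mm [684.1 238.3 233.6]
q [ 1.07  0.36  1.51 -0.    1.27  0.94] F [0.42 0.16 0.13] open 0.57
```

```bash
python3 -m crank '[{"tx":-1,"ty":0.28,"tz":0,"ax":0,"ay":0,"az":0.29},{"tx":-1,"ty":0.28,"tz":0,"ax":0,"ay":0,"az":0},{"tx":-1,"ty":0.28,"tz":0,"ax":0,"ay":0,"az":0},{"tx":-1,"ty":0.28,"tz":0,"ax":0,"ay":0,"az":0},{"tx":-1,"ty":0.28,"tz":0,"ax":0,"ay":0,"az":0},{"tx":-1,"ty":0.28,"tz":0,"ax":0,"ay":0,"az":0},{"tx":-1,"ty":0.28,"tz":0,"ax":0,"ay":0,"az":0},{"tx":-1,"ty":0.28,"tz":0,"ax":0,"ay":0,"az":0},{"tx":-1,"ty":0.28,"tz":0,"ax":0,"ay":0,"az":0},{"tx":-1,"ty":0.28,"tz":0,"ax":0,"ay":0,"az":0},{"tx":-1,"ty":0.28,"tz":0,"ax":0,"ay":0,"az":0},{"tx":-1,"ty":0.28,"tz":0,"ax":0,"ay":0,"az":0}]' | head -1; python3 -m crank '[{"tx":-1,"ty":0.28,"tz":0,"ax":0,"ay":0,"az":0},{"tx":-1,"ty":0.28,"tz":0,"ax":0,"ay":0,"az":0},{"tx":-1,"ty":0.28,"tz":0,"ax":0,"ay":0,"az":0},{"tx":-1,"ty":0.28,"tz":0,"ax":0,"ay":0,"az":0},{"tx":-1,"ty":0.28,"tz":0,"ax":0,"ay":0,"az":0},{"tx":-1,"ty":0.28,"tz":0,"ax":0,"ay":0,"az":0},{"tx":-1,"ty":0.28,"tz":0,"ax":0,"ay":0,"az":0},{"tx":-1,"ty":0.28,"tz":0,"ax":0,"ay":0,"az":0},{"tx":-1,"ty":0.28,"tz":0,"ax":0,"ay":0,"az":0},{"tx":-1,"ty":0.28,"tz":0,"ax":0,"ay":0,"az":0},{"tx":-1,"ty":0.28,"tz":0,"ax":0,"ay":0,"az":0},{"tx":-1,"ty":0.28,"tz":0,"ax":0,"ay":0,"az":0}]' | head -1;  python3 w.py
```

```text
time: 3.3
time: 4.3
t 4.3 tilt [-2.e-04  3.e-04 -1.e+00] world turn needed deg -0.23 TCP in scale mm [ 83.7  66.9 233.8]
q [-0.19  0.16  1.8  -0.    1.19 -0.31] F [ 0.57  0.45 -0.21] open 0.575
```

```bash
python3 -m crank '[{"tx":-1,"ty":0.27,"tz":0.4,"ax":0,"ay":0,"az":0},{"tx":-1,"ty":0.27,"tz":0.4,"ax":0,"ay":0,"az":0},{"tx":-1,"ty":0.27,"tz":0.4,"ax":0,"ay":0,"az":0},{"tx":-1,"ty":0.27,"tz":0.4,"ax":0,"ay":0,"az":0},{"tx":-1,"ty":0.27,"tz":0.4,"ax":0,"ay":0,"az":0},{"tx":-1,"ty":0.27,"tz":0.4,"ax":0,"ay":0,"az":0},{"tx":-1,"ty":0.27,"tz":0.4,"ax":0,"ay":0,"az":0},{"tx":-1,"ty":0.27,"tz":0.4,"ax":0,"ay":0,"az":0},{"tx":-1,"ty":0.27,"tz":0.4,"ax":0,"ay":0,"az":0},{"tx":-1,"ty":0.27,"tz":0.4,"ax":0,"ay":0,"az":0},{"tx":0,"ty":0,"tz":0,"ax":0,"ay":0,"az":0},{"tx":0,"ty":0,"tz":0,"ax":0,"ay":0,"az":0}]' | head -1;  python3 w.py
python3 - <<'E'
from h import *
f=env.grab_frame("scene"); save(f,"s1.png",(120,110,320,260),4)
E
```

```text
time: 5.3
t 5.3 tilt [ 7.e-04 -9.e-04 -1.e+00] world turn needed deg -0.14 TCP in scale mm [-165.5   -1.2  132.9]
q [-0.55  0.48  1.58 -0.    1.08 -0.67] F [-1.11 -0.38 -0.42] open 0.57
```

View pics/s1.png

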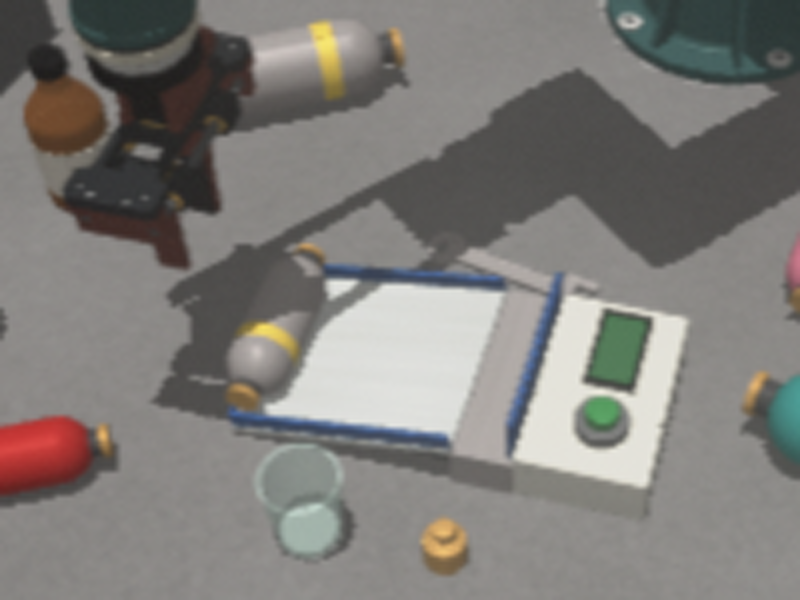

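The view shows the fingers downhill of the cylinder, tips near crop (180,260) and (210,205), with the way down clear.

```bash
python3 -m crank '[{"tx":0,"ty":0,"tz":0.65,"ax":0,"ay":0,"az":0},{"tx":0,"ty":0,"tz":0.65,"ax":0,"ay":0,"az":0},{"tx":0,"ty":0,"tz":0.65,"ax":0,"ay":0,"az":0},{"tx":0,"ty":0,"tz":0.65,"ax":0,"ay":0,"az":0},{"tx":0,"ty":0,"tz":0.65,"ax":0,"ay":0,"az":0},{"tx":0,"ty":0,"tz":0.65,"ax":0,"ay":0,"az":0},{"tx":0.1,"ty":0,"tz":0,"ax":0,"ay":0,"az":0},{"tx":0.1,"ty":0,"tz":0,"ax":0,"ay":0,"az":0},{"tx":0.1,"ty":0,"tz":0,"ax":0,"ay":0,"az":0},{"tx":0.1,"ty":0,"tz":0,"ax":0,"ay":0,"az":0},{"tx":0.1,"ty":0,"tz":0,"ax":0,"ay":0,"az":0},{"tx":0.1,"ty":0,"tz":0,"ax":0,"ay":0,"az":0}]' | head -1;  python3 w.py; python3 -m crank '[{"tx":0.06,"ty":0,"tz":0,"ax":0,"ay":0,"az":0},{"tx":0.06,"ty":0,"tz":0,"ax":0,"ay":0,"az":0},{"tx":0.06,"ty":0,"tz":0,"ax":0,"ay":0,"az":0},{"tx":0.06,"ty":0,"tz":0,"ax":0,"ay":0,"az":0}]' |head -1; python3 w.py
```

```text
time: 6.35
t 6.35 tilt [-0.001   0.0012 -1.    ] world turn needed deg -0.26 TCP in scale mm [-149.6   -1.9   37.2]
q [-0.53  0.6   1.67 -0.    0.87 -0.65] F [ 0.46 -0.54 -0.22] open 0.571
time: 6.68
t 6.68 tilt [-0.002  0.001 -1.   ] world turn needed deg -0.26 TCP in scale mm [-144.7   -1.8   36.6]
q [-0.52  0.59  1.68 -0.    0.87 -0.64] F [ 0.76 -3.52  2.73] open 0.57
```

```bash
python3 -m crank '[{"tx":0.08,"ty":0,"tz":-0.014,"ax":0,"ay":0,"az":0},{"tx":0.08,"ty":0,"tz":-0.014,"ax":0,"ay":0,"az":0},{"tx":0.08,"ty":0,"tz":-0.014,"ax":0,"ay":0,"az":0},{"tx":0.08,"ty":0,"tz":-0.014,"ax":0,"ay":0,"az":0},{"tx":0.08,"ty":0,"tz":-0.014,"ax":0,"ay":0,"az":0},{"tx":0.08,"ty":0,"tz":-0.014,"ax":0,"ay":0,"az":0},{"tx":0.08,"ty":0,"tz":-0.014,"ax":0,"ay":0,"az":0},{"tx":0.08,"ty":0,"tz":-0.014,"ax":0,"ay":0,"az":0},{"tx":0.08,"ty":0,"tz":-0.014,"ax":0,"ay":0,"az":0},{"tx":0.08,"ty":0,"tz":-0.014,"ax":0,"ay":0,"az":0},{"tx":0.08,"ty":0,"tz":-0.014,"ax":0,"ay":0,"az":0},{"tx":0.08,"ty":0,"tz":-0.014,"ax":0,"ay":0,"az":0}]' | head -1;  python3 w.py
python3 - <<'E'
from h import *
f=env.grab_frame("scene"); save(f,"s2.png",(120,110,320,260),4)
E
```

```text
time: 7.68
t 7.68 tilt [-1.e-04 -1.e-04 -1.e+00] world turn needed deg -0.25 TCP in scale mm [-119.4   -1.2   40.4]
q [-0.49  0.58  1.71 -0.    0.86 -0.6 ] F [ 0.41 -3.46  1.14] open 0.57
```

View pics/s2.png

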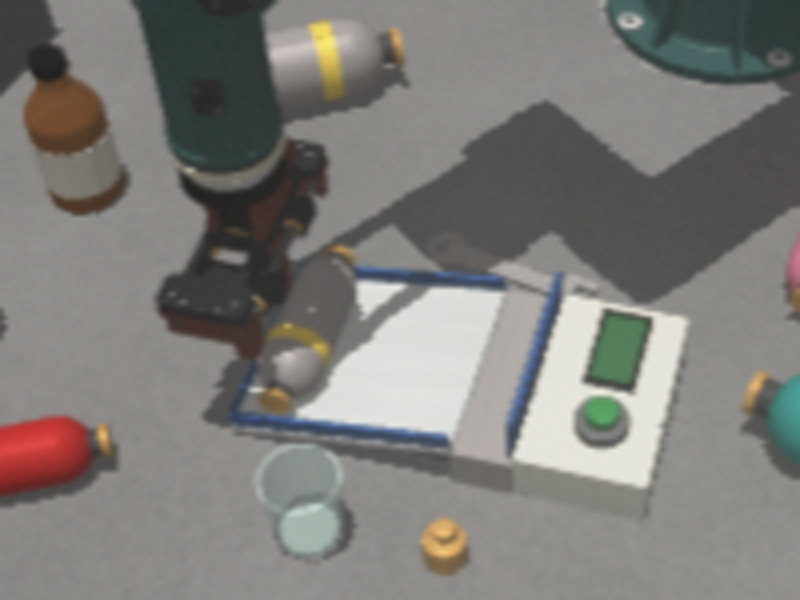

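The cylinder now sits off the lip, rolling squarely with both fingers behind it (crop (305,325)). I'll carry on.

```bash
python3 -m crank '[{"tx":0.08,"ty":0,"tz":-0.014,"ax":0,"ay":0,"az":0},{"tx":0.08,"ty":0,"tz":-0.014,"ax":0,"ay":0,"az":0},{"tx":0.08,"ty":0,"tz":-0.014,"ax":0,"ay":0,"az":0},{"tx":0.08,"ty":0,"tz":-0.014,"ax":0,"ay":0,"az":0},{"tx":0.08,"ty":0,"tz":-0.014,"ax":0,"ay":0,"az":0},{"tx":0.08,"ty":0,"tz":-0.014,"ax":0,"ay":0,"az":0},{"tx":0.08,"ty":0,"tz":-0.014,"ax":0,"ay":0,"az":0},{"tx":0.08,"ty":0,"tz":-0.014,"ax":0,"ay":0,"az":0},{"tx":0.08,"ty":0,"tz":-0.014,"ax":0,"ay":0,"az":0},{"tx":0.08,"ty":0,"tz":-0.014,"ax":0,"ay":0,"az":0},{"tx":0.08,"ty":0,"tz":-0.014,"ax":0,"ay":0,"az":0},{"tx":0.08,"ty":0,"tz":-0.014,"ax":0,"ay":0,"az":0}]' | head -1;  python3 w.py;  python3 -m crank '[{"tx":0.08,"ty":0,"tz":-0.014,"ax":0,"ay":0,"az":0.05},{"tx":0.08,"ty":0,"tz":-0.014,"ax":0,"ay":0,"az":0},{"tx":0.08,"ty":0,"tz":-0.014,"ax":0,"ay":0,"az":0},{"tx":0.08,"ty":0,"tz":-0.014,"ax":0,"ay":0,"az":0},{"tx":0.08,"ty":0,"tz":-0.014,"ax":0,"ay":0,"az":0},{"tx":0.08,"ty":0,"tz":-0.014,"ax":0,"ay":0,"az":0},{"tx":0.08,"ty":0,"tz":-0.014,"ax":0,"ay":0,"az":0},{"tx":0.08,"ty":0,"tz":-0.014,"ax":0,"ay":0,"az":0},{"tx":0.08,"ty":0,"tz":-0.014,"ax":0,"ay":0,"az":0},{"tx":0.08,"ty":0,"tz":-0.014,"ax":0,"ay":0,"az":0},{"tx":0.08,"ty":0,"tz":-0.014,"ax":0,"ay":0,"az":0},{"tx":0.08,"ty":0,"tz":-0.014,"ax":0,"ay":0,"az":0}]' | head -1;  python3 w.py; python3 -m crank '[{"tx":0.08,"ty":0,"tz":-0.014,"ax":0,"ay":0,"az":0},{"tx":0.08,"ty":0,"tz":-0.014,"ax":0,"ay":0,"az":0},{"tx":0.08,"ty":0,"tz":-0.014,"ax":0,"ay":0,"az":0},{"tx":0.08,"ty":0,"tz":-0.014,"ax":0,"ay":0,"az":0},{"tx":0.08,"ty":0,"tz":-0.014,"ax":0,"ay":0,"az":0},{"tx":0.08,"ty":0,"tz":-0.014,"ax":0,"ay":0,"az":0},{"tx":0.08,"ty":0,"tz":-0.014,"ax":0,"ay":0,"az":0},{"tx":0.08,"ty":0,"tz":-0.014,"ax":0,"ay":0,"az":0},{"tx":0.08,"ty":0,"tz":-0.014,"ax":0,"ay":0,"az":0},{"tx":0.08,"ty":0,"tz":-0.014,"ax":0,"ay":0,"az":0},{"tx":0.08,"ty":0,"tz":-0.014,"ax":0,"ay":0,"az":0},{"tx":0.08,"ty":0,"tz":-0.014,"ax":0,"ay":0,"az":0}]' | head -1;  python3 w.py
```

```text
time: 8.73
t 8.73 tilt [-1.e-04 -1.e-04 -1.e+00] world turn needed deg -0.24 TCP in scale mm [-95.4  -1.1  44.6]
q [-0.45  0.56  1.73 -0.    0.85 -0.57] F [-0.15 -3.68  2.41] open 0.572
time: 9.73
t 9.73 tilt [-1.e-04 -1.e-04 -1.e+00] world turn needed deg 0.0 TCP in scale mm [-71.4  -1.1  48.8]
q [-0.42  0.54  1.75 -0.    0.85 -0.53] F [ 0.13 -4.35  2.34] open 0.568
time: 10.73
t 10.73 tilt [-1.e-04 -1.e-04 -1.e+00] world turn needed deg 0.01 TCP in scale mm [-47.5  -1.1  53. ]
q [-0.38  0.53  1.77 -0.    0.85 -0.49] F [-0.46 -4.02  2.43] open 0.565
```

```bash
python3 -m crank '[{"tx":0.08,"ty":0,"tz":-0.014,"ax":0,"ay":0,"az":0},{"tx":0.08,"ty":0,"tz":-0.014,"ax":0,"ay":0,"az":0},{"tx":0.08,"ty":0,"tz":-0.014,"ax":0,"ay":0,"az":0},{"tx":0.08,"ty":0,"tz":-0.014,"ax":0,"ay":0,"az":0},{"tx":0.08,"ty":0,"tz":-0.014,"ax":0,"ay":0,"az":0},{"tx":0.08,"ty":0,"tz":-0.014,"ax":0,"ay":0,"az":0},{"tx":0.08,"ty":0,"tz":-0.014,"ax":0,"ay":0,"az":0},{"tx":0.08,"ty":0,"tz":-0.014,"ax":0,"ay":0,"az":0},{"tx":0.08,"ty":0,"tz":-0.014,"ax":0,"ay":0,"az":0},{"tx":0.08,"ty":0,"tz":-0.014,"ax":0,"ay":0,"az":0},{"tx":0.08,"ty":0,"tz":-0.014,"ax":0,"ay":0,"az":0},{"tx":0.08,"ty":0,"tz":-0.014,"ax":0,"ay":0,"az":0}]' | head -1;  python3 w.py;  python3 -m crank '[{"tx":0.08,"ty":0,"tz":-0.014,"ax":0,"ay":0,"az":0},{"tx":0.08,"ty":0,"tz":-0.014,"ax":0,"ay":0,"az":0},{"tx":0.08,"ty":0,"tz":-0.014,"ax":0,"ay":0,"az":0},{"tx":0.08,"ty":0,"tz":-0.014,"ax":0,"ay":0,"az":0},{"tx":0.08,"ty":0,"tz":-0.014,"ax":0,"ay":0,"az":0},{"tx":0.08,"ty":0,"tz":-0.014,"ax":0,"ay":0,"az":0},{"tx":0.08,"ty":0,"tz":-0.014,"ax":0,"ay":0,"az":0},{"tx":0.08,"ty":0,"tz":-0.014,"ax":0,"ay":0,"az":0},{"tx":0.08,"ty":0,"tz":-0.014,"ax":0,"ay":0,"az":0},{"tx":0.08,"ty":0,"tz":-0.014,"ax":0,"ay":0,"az":0},{"tx":0.08,"ty":0,"tz":-0.014,"ax":0,"ay":0,"az":0},{"tx":0.08,"ty":0,"tz":-0.014,"ax":0,"ay":0,"az":0}]' | head -1;  python3 w.py
python3 - <<'E'
from h import *
f=env.grab_frame("scene"); save(f,"s3.png",(120,110,320,260),4)
E
```

```text
time: 11.73
t 11.73 tilt [-1.e-04 -1.e-04 -1.e+00] world turn needed deg 0.0 TCP in scale mm [-23.4  -1.1  57.2]
q [-0.34  0.51  1.78 -0.    0.85 -0.45] F [ 1.21 -4.59  2.36] open 0.568
time: 12.73
t 12.73 tilt [-1.e-04 -1.e-04 -1.e+00] world turn needed deg 0.0 TCP in scale mm [ 0.6 -1.1 61.4]
q [-0.3   0.5   1.8  -0.    0.85 -0.41] F [ 0.7  -4.51  1.56] open 0.566
```

View pics/s3.png

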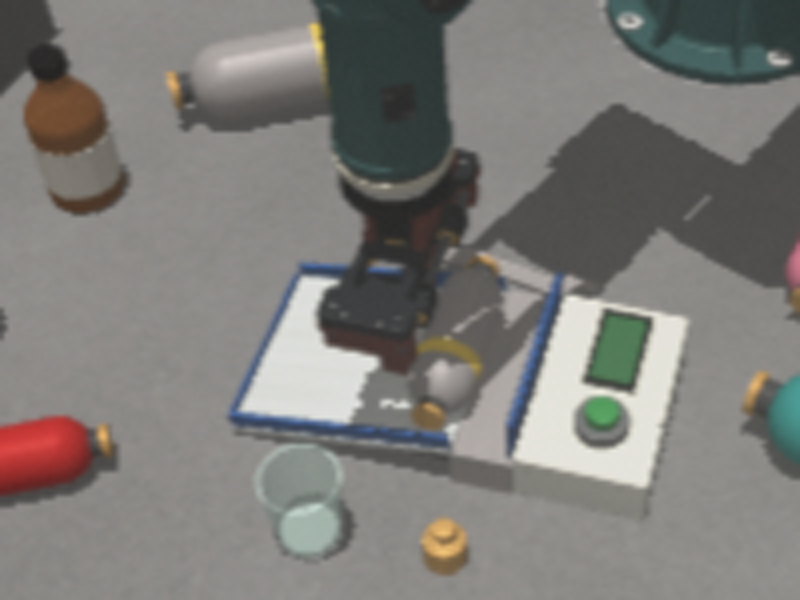

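The cylinder is just short of the crest (crop (455,345)), with the fingers square behind it. I'll go slower over the crest.

```bash
python3 -m crank '[{"tx":0.05,"ty":0,"tz":0,"ax":0,"ay":0,"az":0},{"tx":0.05,"ty":0,"tz":0,"ax":0,"ay":0,"az":0},{"tx":0.05,"ty":0,"tz":0,"ax":0,"ay":0,"az":0},{"tx":0.05,"ty":0,"tz":0,"ax":0,"ay":0,"az":0},{"tx":0.05,"ty":0,"tz":0,"ax":0,"ay":0,"az":0},{"tx":0.05,"ty":0,"tz":0,"ax":0,"ay":0,"az":0},{"tx":0.05,"ty":0,"tz":0,"ax":0,"ay":0,"az":0},{"tx":0.05,"ty":0,"tz":0,"ax":0,"ay":0,"az":0},{"tx":0.05,"ty":0,"tz":0,"ax":0,"ay":0,"az":0},{"tx":0.05,"ty":0,"tz":0,"ax":0,"ay":0,"az":0},{"tx":0.05,"ty":0,"tz":0,"ax":0,"ay":0,"az":0},{"tx":0.05,"ty":0,"tz":0,"ax":0,"ay":0,"az":0}]' | head -1;  python3 w.py;  python3 -m crank '[{"tx":0.03,"ty":0,"tz":0,"ax":0,"ay":0,"az":0},{"tx":0.03,"ty":0,"tz":0,"ax":0,"ay":0,"az":0},{"tx":0.03,"ty":0,"tz":0,"ax":0,"ay":0,"az":0},{"tx":0.03,"ty":0,"tz":0,"ax":0,"ay":0,"az":0},{"tx":0.03,"ty":0,"tz":0,"ax":0,"ay":0,"az":0},{"tx":0.03,"ty":0,"tz":0,"ax":0,"ay":0,"az":0}]' | head -1;  python3 w.py
```

```text
time: 13.78
t 13.78 tilt [ 5.e-04 -4.e-04 -1.e+00] world turn needed deg 0.02 TCP in scale mm [15.8 -0.9 61.2]
q [-0.28  0.49  1.81  0.    0.84 -0.39] F [ 0.61 -2.27  1.02] open 0.57
time: 14.28
t 14.28 tilt [ 3.e-04 -4.e-04 -1.e+00] world turn needed deg 0.01 TCP in scale mm [20.2 -0.9 61.2]
q [-0.27  0.49  1.81  0.    0.84 -0.38] F [ 0.01  0.55 -0.08] open 0.571
```

Contact force fell to zero past the crest, so it has dropped in. I'll follow gently to make sure it touches the stop.

```bash
python3 -m crank '[{"tx":0.06,"ty":0,"tz":0,"ax":0,"ay":0,"az":0},{"tx":0.06,"ty":0,"tz":0,"ax":0,"ay":0,"az":0},{"tx":0.06,"ty":0,"tz":0,"ax":0,"ay":0,"az":0},{"tx":0.06,"ty":0,"tz":0,"ax":0,"ay":0,"az":0},{"tx":0.06,"ty":0,"tz":0,"ax":0,"ay":0,"az":0},{"tx":0.06,"ty":0,"tz":0,"ax":0,"ay":0,"az":0},{"tx":0.06,"ty":0,"tz":0,"ax":0,"ay":0,"az":0},{"tx":0,"ty":0,"tz":0,"ax":0,"ay":0,"az":0}]' | head -1;  python3 w.py;  python3 -m crank '[{"tx":0.03,"ty":0,"tz":0,"ax":0,"ay":0,"az":0},{"tx":0.03,"ty":0,"tz":0,"ax":0,"ay":0,"az":0},{"tx":0.03,"ty":0,"tz":0,"ax":0,"ay":0,"az":0},{"tx":0,"ty":0,"tz":0,"ax":0,"ay":0,"az":0}]' | head -1;  python3 w.py
```

```text
time: 14.95
t 14.95 tilt [ 0.e+00 -2.e-04 -1.e+00] world turn needed deg -0.0 TCP in scale mm [30.7 -1.  61.3]
q [-0.25  0.49  1.82 -0.    0.84 -0.36] F [-0.11  1.04  0.12] open 0.571
time: 15.28
t 15.28 tilt [-0.e+00 -1.e-04 -1.e+00] world turn needed deg 0.0 TCP in scale mm [32.7 -1.1 61.4]
q [-0.25  0.49  1.82 -0.    0.84 -0.36] F [-0.64 -0.11  0.46] open 0.569
```

```bash
for i in 1 2; do python3 -m crank '[{"tx":0.03,"ty":0,"tz":0,"ax":0,"ay":0,"az":0},{"tx":0,"ty":0,"tz":0,"ax":0,"ay":0,"az":0}]' | head -1;  python3 w.py; done
```

```text
time: 15.45
t 15.45 tilt [-1.e-04 -1.e-04 -1.e+00] world turn needed deg 0.0 TCP in scale mm [33.4 -1.1 61.4]
q [-0.25  0.49  1.82 -0.    0.84 -0.36] F [0.05 0.12 0.23] open 0.57
time: 15.62
t 15.62 tilt [-4.e-04 -0.e+00 -1.e+00] world turn needed deg -0.01 TCP in scale mm [34.  -1.1 61.4]
q [-0.24  0.49  1.82 -0.    0.84 -0.36] F [-0.81 -0.67 -0.8 ] open 0.564
```

```bash
python3 -m crank '[{"tx":0.03,"ty":0,"tz":0,"ax":0,"ay":0,"az":0},{"tx":0,"ty":0,"tz":0,"ax":0,"ay":0,"az":0}]' | head -1;  python3 w.py;python3 - <<'E'
from h import *
f=env.grab_frame("scene"); save(f,"s4.png",(200,150,300,225),8)
E
```

```text
time: 15.78
t 15.78 tilt [-1.5e-03  1.0e-04 -1.0e+00] world turn needed deg -0.04 TCP in scale mm [34.1 -1.2 61.4]
q [-0.24  0.49  1.82 -0.    0.83 -0.36] F [-0.17 -4.72 -0.25] open 0.574
```

View pics/s4.png

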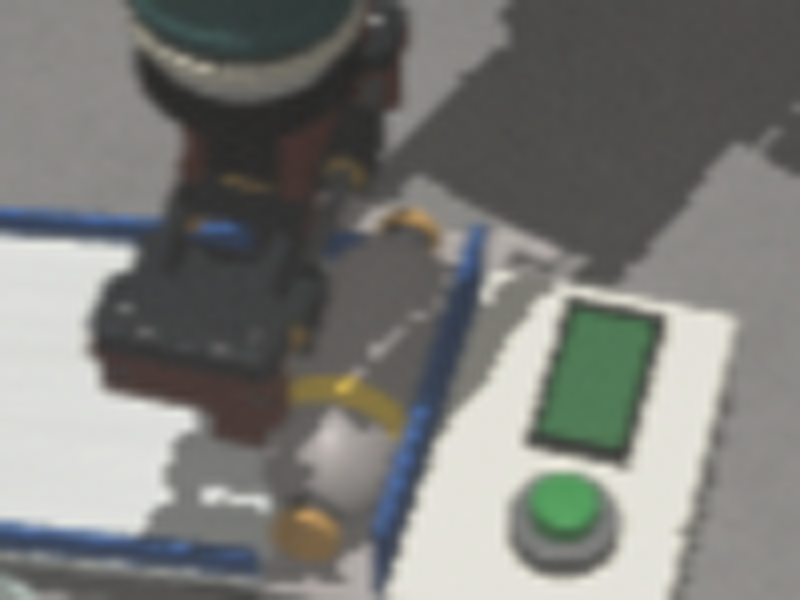

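The cylinder lies parallel in the cradle against the blue plate (crop (360,390)), and contact with the stop gave 4.7 N. I'll back off, lift, close the fingers and go over the key.

```bash
python3 -m crank '[{"tx":-0.2,"ty":0,"tz":0,"ax":0,"ay":0,"az":0},{"tx":-0.3,"ty":0,"tz":0,"ax":0,"ay":0,"az":0},{"tx":-0.5,"ty":0,"tz":0,"ax":0,"ay":0,"az":0},{"tx":0,"ty":0,"tz":-0.6,"ax":0,"ay":0,"az":0},{"tx":0,"ty":0,"tz":-1,"ax":0,"ay":0,"az":0},{"tx":0,"ty":0,"tz":-1,"ax":0,"ay":0,"az":0},{"tx":0,"ty":0,"tz":-1,"ax":0,"ay":0,"az":0},{"tx":0,"ty":0,"tz":-0.4,"ax":0,"ay":0,"az":0}]' | head -1;  python3 w.py;  python3 -m crank '[{"tx":1,"ty":0.25,"tz":0,"ax":0,"ay":0,"az":0},{"tx":1,"ty":0.25,"tz":0,"ax":0,"ay":0,"az":0},{"tx":1,"ty":0.25,"tz":0,"ax":0,"ay":0,"az":0},{"tx":1,"ty":0.25,"tz":0,"ax":0,"ay":0,"az":0},{"tx":1,"ty":0.25,"tz":0,"ax":0,"ay":0,"az":0},{"tx":1,"ty":0.25,"tz":0,"ax":0,"ay":0,"az":0},{"tx":0,"ty":0,"tz":0,"ax":0,"ay":0,"az":0},{"tx":0,"ty":0,"tz":0,"ax":0,"ay":0,"az":0},{"tx":0,"ty":0,"tz":0,"ax":0,"ay":0,"az":0}]' 0 | head -1;  python3 w.py
python3 - <<'E'
from h import *
f=env.grab_frame("scene"); save(f,"s5.png",(190,120,310,250),4.5)
E
```

```text
time: 16.5
t 16.5 tilt [-0.0017  0.0044 -1.    ] world turn needed deg 0.05 TCP in scale mm [  8.3  -2.8 164.5]
q [-0.29  0.35  1.71  0.    1.07 -0.4 ] F [ 0.74  0.09 -0.06] open 0.571
time: 17.25
t 17.25 tilt [-4.e-04 -1.e-03 -1.e+00] world turn needed deg -0.01 TCP in scale mm [159.2 -38.3 160.8]
q [-0.    0.38  1.68 -0.    1.08 -0.12] F [ 0.27 -0.08 -0.38] open 0.005
```

View pics/s5.png

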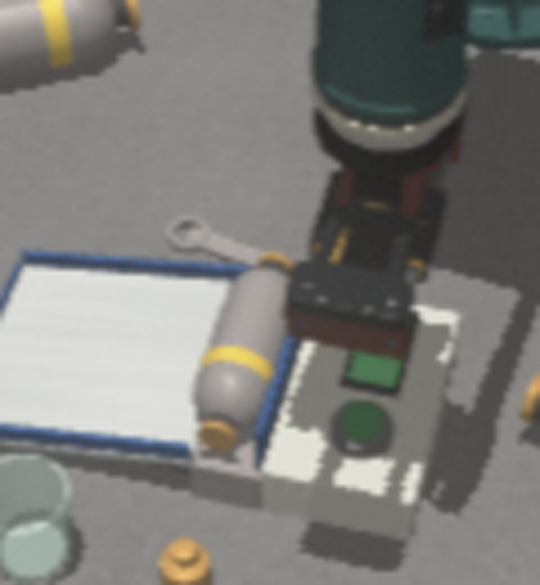

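The cylinder stays seated with the fingers off it, and the fingers are above the key. Now I'll descend.

```bash
python3 -m crank '[{"tx":0,"ty":0,"tz":0.6,"ax":0,"ay":0,"az":0},{"tx":0,"ty":0,"tz":0.6,"ax":0,"ay":0,"az":0},{"tx":0,"ty":0,"tz":0.6,"ax":0,"ay":0,"az":0},{"tx":0,"ty":0,"tz":0.6,"ax":0,"ay":0,"az":0},{"tx":0,"ty":0,"tz":0.5,"ax":0,"ay":0,"az":0},{"tx":0,"ty":0,"tz":0.3,"ax":0,"ay":0,"az":0},{"tx":0,"ty":0,"tz":0,"ax":0,"ay":0,"az":0},{"tx":0,"ty":0,"tz":0,"ax":0,"ay":0,"az":0}]' | head -1;  python3 w.py; for i in 1 2 3 4; do python3 -m crank '[{"tx":0,"ty":0,"tz":0.04,"ax":0,"ay":0,"az":0},{"tx":0,"ty":0,"tz":0.04,"ax":0,"ay":0,"az":0},{"tx":0,"ty":0,"tz":0,"ax":0,"ay":0,"az":0}]' | head -1;  python3 w.py; done
```

```text
time: 17.97
t 17.97 tilt [-1.e-04 -7.e-04 -1.e+00] world turn needed deg 0.06 TCP in scale mm [159.1 -38.5  81.3]
q [-0.01  0.49  1.75 -0.    0.91 -0.12] F [ 0.2  -0.04  0.17] open 0.007
time: 18.22
t 18.22 tilt [-2.e-04  1.e-03 -1.e+00] world turn needed deg 0.01 TCP in scale mm [159.7 -39.   79.9]
q [-0.    0.49  1.75 -0.    0.9  -0.12] F [-0.11  0.17  0.33] open 0.007
time: 18.47
t 18.47 tilt [-3.e-04  1.e-03 -1.e+00] world turn needed deg -0.0 TCP in scale mm [159.8 -39.1  77.6]
q [-0.    0.49  1.75 -0.    0.9  -0.12] F [ 0.44 -0.82  1.76] open 0.005
time: 18.72
t 18.72 tilt [-2.e-04  7.e-04 -1.e+00] world turn needed deg 0.0 TCP in scale mm [159.8 -39.   75.4]
q [-0.    0.49  1.75 -0.    0.89 -0.12] F [ 0.14 -0.43  2.14] open 0.005
time: 18.97
t 18.97 tilt [-1.e-04  7.e-04 -1.e+00] world turn needed deg 0.01 TCP in scale mm [159.8 -39.   73.4]
q [-0.    0.5   1.76 -0.    0.89 -0.12] F [ 0.61 -0.16  4.75] open 0.001
```

```bash
for i in 1 2; do python3 -m crank '[{"tx":0,"ty":0,"tz":0.04,"ax":0,"ay":0,"az":0},{"tx":0,"ty":0,"tz":0.02,"ax":0,"ay":0,"az":0},{"tx":0,"ty":0,"tz":0,"ax":0,"ay":0,"az":0}]' | head -1;  python3 w.py; done
```

```text
time: 19.22
t 19.22 tilt [-2.0e-04  1.1e-03 -1.0e+00] world turn needed deg 0.0 TCP in scale mm [159.8 -39.1  73.1]
q [-0.    0.5   1.76 -0.    0.89 -0.12] F [-2.35 -0.14 14.6 ] open 0.008
time: 19.47
t 19.47 tilt [-4.0e-04  1.5e-03 -1.0e+00] world turn needed deg -0.0 TCP in scale mm [159.8 -39.2  72.9]
q [-0.    0.5   1.76 -0.    0.89 -0.12] F [-5.64 -0.94 26.4 ] open 0.002
```

Hard stop reached about 6 mm after first contact, and the spring force passed 4 N, so the key is fully down. Releasing and lifting clear.

```bash
python3 -m crank '[{"tx":0,"ty":0,"tz":-0.2,"ax":0,"ay":0,"az":0},{"tx":0,"ty":0,"tz":-0.3,"ax":0,"ay":0,"az":0},{"tx":0,"ty":0,"tz":-0.6,"ax":0,"ay":0,"az":0},{"tx":0,"ty":0,"tz":-1,"ax":0,"ay":0,"az":0},{"tx":0,"ty":0,"tz":-1,"ax":0,"ay":0,"az":0},{"tx":0,"ty":0,"tz":-1,"ax":0,"ay":0,"az":0},{"tx":0,"ty":0,"tz":-1,"ax":0,"ay":0,"az":0},{"tx":0,"ty":0,"tz":-0.5,"ax":0,"ay":0,"az":0},{"tx":0,"ty":0,"tz":0,"ax":0,"ay":0,"az":0},{"tx":0,"ty":0,"tz":0,"ax":0,"ay":0,"az":0}]' | head -1;  python3 w.py
python3 - <<'E'
from h import *
f=env.grab_frame("scene"); save(f,"s6.png",(165,120,325,250),4.5)
E
```

```text
time: 20.3
t 20.3 tilt [-0.  0. -1.] world turn needed deg 0.0 TCP in scale mm [159.9 -38.4 210.3]
q [-0.    0.33  1.62 -0.    1.19 -0.12] F [-0.31  0.07 -0.66] open 0.009
```

View pics/s6.png

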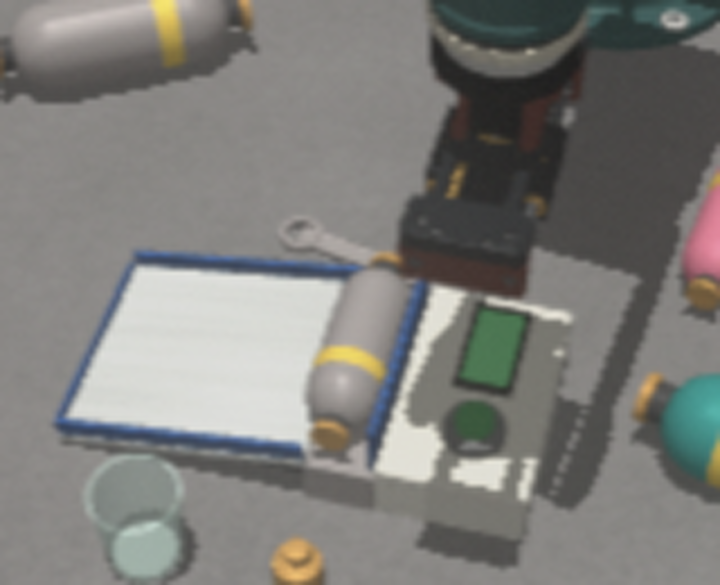

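The cylinder rests against the stop at crop (360,345), the key is up again at (475,420), and the bystanders have not moved. The arm is clear.

```bash
python3 -c "
from workcell import env
print(env.job_done())"
```

```text
the job is handed in; nothing more can be done
None
```

The cylinder was pushed up the ramp into the cradle against the blue stop, the fingers were taken off, the green key was pressed to its hard stop and released, and the job was handed in at about 20 s with no verdict returned.

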